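# Pack and wedge a heel block in the glue press

## Task

Dry-clamp the two-piece heel block in the wedge press: slide packing slips in flat on top of the block from the near side, one on another and each back against the dowel stops, as many as it takes for the wedge to close the space left under the beam; slips not needed stay on the bench. Then push the wedge in on top of them, thin end first, level and square, by feel until it jams with its thin end showing past the back of the beam, without forcing it or shifting the block. Finish still holding the wedge by its thick end, pushing steadily, and leave the glue bottle, try square, spring clamp and pencil alone.

Things in the scene. Friction and masses are not known exactly. Their poses are not given: they have to be found in the camera images.
- press: wedge press fixed on the bench: plywood base, x -57 to +78 mm, 184 mm wide, 20 mm thick; 12 mm threaded steel rods at x 0, y +-76 mm, 183 mm high, carry the cross beam. Origin: on the bench, below the beam's middle; x is the direction in which slips and wedge are pushed in (away from the robot, within 0.2 rad), y left, z up
- beam: wooden cross beam of the press, 36 mm along press x, 184 mm along y, 46 mm high, held by nuts at a height that differs each time. A dark bearing shoe (64 mm wide) under its middle is bevelled 1:5 to match the wedge: 7.2 mm higher at the near edge than at the rear. Origin: above the press origin, level with beam_edge
- beam_edge (a point): lowest line of the beam: middle of the shoe's rear lower edge, press x = +18 mm, y = 0. It is 15 to 27.5 mm above the upper block's top. Each slip takes 8 mm of this space; the wedge then jams where its height at this edge equals what is left, and can close 3.5 to 13 mm (about 8 mm suits it best)
- stops (a point): midpoint between the near faces of the two upright dowels (12 mm thick, 110 mm high, axes at press x +49, y +-25 mm) that serve as back stops: press x = +43 mm, 84 mm above the bench. 38 mm is free between them, so that the wedge passes but the slips do not
- lower_block: lower half of the heel block: loose reddish hardwood, 85 mm (its y, along press x) x 55 x 34 mm, on the press base, far end at the stops. Origin: middle of its underside
- upper_block: upper half of the heel block: loose brown hardwood, 75 mm (its y, along press x) x 50 x 30 mm, lying on the lower half, far end at the stops; its top is 84 mm above the bench. Origin: middle of its underside
- slip_0: one of three equal loose packing slips: pale wood, 130 mm (x) x 54 mm (y) x 8 mm, 40 g, lying on the bench; either end may go first. Pushed back to the stops its origin is at press x = -22 mm and it juts 55 mm out of the near side of the upper block, where it can be held across its width. Origin: middle of its underside
- slip_1: one of three equal loose packing slips: pale wood, 130 mm (x) x 54 mm (y) x 8 mm, 40 g, lying on the bench; either end may go first. Pushed back to the stops its origin is at press x = -22 mm and it juts 55 mm out of the near side of the upper block, where it can be held across its width. Origin: middle of its underside
- slip_2: one of three equal loose packing slips: pale wood, 130 mm (x) x 54 mm (y) x 8 mm, 40 g, lying on the bench; either end may go first. Pushed back to the stops its origin is at press x = -22 mm and it juts 55 mm out of the near side of the upper block, where it can be held across its width. Origin: middle of its underside
- wedge: loose dark wooden wedge, 150 mm (x) x 24 mm (y), 60 g: flat underside, top sloping 1:5 from 33 mm at the thick end (x = -75 mm, nearer the robot at the start) to 3 mm at the thin end (x = +75 mm); lies on its underside on the bench. A push of about 10 N jams it well. Origin: middle of its underside
- wedge_tip (a point): middle of the wedge's thin end at the underside (wedge x = +75 mm)
- glue_bottle: bystander: white glue bottle with red cap, 58 mm across, 175 mm tall, standing; origin under its middle
- try_square: bystander: try square, 110 x 158 x 18 mm, lying; origin under its middle
- spring_clamp: bystander: black spring clamp with orange jaws, 85 x 162 x 27 mm, lying; origin under its middle
- pencil: bystander: green pencil, 168 mm long, 8 mm thick, lying along its y; origin under its middle

How it is judged (in metres and radians):
On the way:
1. a packing slip lies in on the block, back against the stops, and the wedge is not yet in (((x of slip_0 in the frame of press between -0.036 and -0.01 m and y of slip_0 in the frame of press between -0.012 and 0.012 m and z of slip_0 in the frame of press between 0.078 and 0.125 m and angle between the x axis of slip_0 and the x axis of press, either way round below 0.12 rad and angle between slip_0's own z axis and vertical below 0.12 rad) or (x of slip_1 in the frame of press between -0.036 and -0.01 m and y of slip_1 in the frame of press between -0.012 and 0.012 m and z of slip_1 in the frame of press between 0.078 and 0.125 m and angle between the x axis of slip_1 and the x axis of press, either way round below 0.12 rad and angle between slip_1's own z axis and vertical below 0.12 rad) or (x of slip_2 in the frame of press between -0.036 and -0.01 m and y of slip_2 in the frame of press between -0.012 and 0.012 m and z of slip_2 in the frame of press between 0.078 and 0.125 m and angle between the x axis of slip_2 and the x axis of press, either way round below 0.12 rad and angle between slip_2's own z axis and vertical below 0.12 rad)) and horizontal distance between wedge_tip and beam_edge above 0.045 m), for 0.2 s.
At the end, for the whole second after the job is handed in: wedge level and square, within 10 mm of the press middle, thin end 1 to 54 mm past the beam, over 2 N on the beam, resting on a slip, held by the fingers with over 2 N; block halves pressed by over 3 N, moved under 7 mm; each slip within 12 mm of its place at the stops, or on the bench (x of wedge_tip in the frame of press between 0.019 and 0.072 m and y of wedge in the frame of press between -0.01 and 0.01 m and angle between the x axis of wedge and the x axis of press, either way round below 0.1 rad and angle between wedge's own z axis and vertical below 0.1 rad and contact force between wedge and beam above 2 N and contact force between the fingers and wedge above 2 N and (contact force between wedge and slip_0 above 1 N or contact force between wedge and slip_1 above 1 N or contact force between wedge and slip_2 above 1 N) and contact force between upper_block and lower_block above 3 N and ((x of slip_0 in the frame of press between -0.036 and -0.01 m and y of slip_0 in the frame of press between -0.012 and 0.012 m and z of slip_0 in the frame of press between 0.078 and 0.125 m and angle between the x axis of slip_0 and the x axis of press, either way round below 0.12 rad and angle between slip_0's own z axis and vertical below 0.12 rad) or height (world z) of slip_0 below 0.03 m) and ((x of slip_1 in the frame of press between -0.036 and -0.01 m and y of slip_1 in the frame of press between -0.012 and 0.012 m and z of slip_1 in the frame of press between 0.078 and 0.125 m and angle between the x axis of slip_1 and the x axis of press, either way round below 0.12 rad and angle between slip_1's own z axis and vertical below 0.12 rad) or height (world z) of slip_1 below 0.03 m) and ((x of slip_2 in the frame of press between -0.036 and -0.01 m and y of slip_2 in the frame of press between -0.012 and 0.012 m and z of slip_2 in the frame of press between 0.078 and 0.125 m and angle between the x axis of slip_2 and the x axis of press, either way round below 0.12 rad and angle between slip_2's own z axis and vertical below 0.12 rad) or height (world z) of slip_2 below 0.03 m) and distance of each of upper_block, lower_block from where it was at the start of the episode below 0.007 m and linear speed of wedge below 0.02 m/s); the arm keeps its last pose, push and grip.
It fails at once if the glue bottle, try square, spring clamp or pencil is moved more than 30 mm (distance of any of glue_bottle, try_square, spring_clamp, pencil from where it was at the start of the episode above 0.03 m).
It fails at once if the wedge is forced: over 60 N on the beam (contact force between wedge and beam above 60 N).
It fails at once if the upper block is shoved over 15 mm out of place (distance of upper_block from where it was at the start of the episode above 0.015 m).
It also fails if it takes over 72 s, if anything falls off the work surface, if the arm or the gripper's body presses on something with over 40 N, if the wrist force passes 120 N, or if a joint passes its speed limit or range.

## Robot

A 7-joint arm with a two-finger parallel gripper is mounted at the origin on a cart in front of the work surface, level with it; the furniture and walls round the work are solid. World frame = base frame: x ahead of the robot, y to its left, z up, the work surface at z = 0. Lengths are in mm, angles in rad, forces in N, time in s.
With the tool pointing down it reaches from about 400 to 875 mm from the base axis. Payload 4.4 kg.
Tool frame: the origin (TCP) lies midway between the tips of the shut fingers; the grasp point (between the pads) lies 19 mm behind it; z points along the fingers, y is the line along which they close (so a half turn about z gives the same grasp; the last joint's range is limited). The gripper opens to 85 mm and grips with 20 to 120 N. Pads are 22 mm wide; open, the fingers measure 114 mm over their backs; the gripper's body (76 mm by 85 mm) begins 54 mm behind the grasp point. The pads swing forward as they close: fully open they stand 13 mm farther back than shut.
Start: joints at [0.693, 0.628, 0.038, 1.517, -0.027, 0.996, -0.02], TCP at [471.62, -447.317, 231.313] pointing down, gripper open.
Joint ranges: [-3.06, 3.06], [-0.37, 2.12], [-1.25, 1.32], [0.18, 2.47], [-1.1, 4.24], [0.23, 1.98], [-2.94, 2.94]. Speed limits (rad/s): [2.57, 2.57, 3.14, 3.14, 3.14, 3.14, 3.14].

## Interface

Orientations are given as [roll, pitch, yaw] about the fixed x, y, z axes, in that order (R = Rz(yaw) Ry(pitch) Rx(roll)).
In Python, from cell import telemetry, eyes, ctrl, finder gives the robot as it stands.
- The arm moves only by the tool move_arm, never from a script. Its argument "steps" is a list of rows, each a list of 7 numbers: the turn, a rotation vector about the world's x, y, z in degrees, then the shift along the world's x, y, z in m, then the finger opening in m, from 0 to 0.0854. A call has 1 to 5 rows; each row shifts and turns the commanded pose from where the row before left it; what a row does not reach is not made up. A row lasts 1/10 s, in which the tool goes at most 50 mm and 8.59 degrees, less where a joint would pass 70% of its speed; a pose out of reach is approached as far as the arm can. A call with a gripper value outside its range is refused whole. The fingers move at their own pace and stop on an object; the grip force is fixed at half the most. Time passes only in rows, so rows that do not move let the fingers close. It gives the time, the measured TCP pose, the force, the opening and the grip force at its end, in the units of the state.
- telemetry.read_state(): the state, without advancing time (a new reading comes with each control period).
- eyes.get_image(name): name is "side" or "top"; returns (picture, depth): 384x512x3 uint8, blue, green, red; 384x512 float32, mm along the optical axis (not along the pixel's ray), 0 where there is no reading.
- eyes.calibration(name): a dict with "fx", "fy", "cx", "cy" (pixels), "distortion" ([k1, k2, p1, p2, k3] as OpenCV has them; the pictures are not rectified), "position" and "attitude" of the camera in the world. Camera axes: x right, y down, z forward; pixel columns grow to the right and rows downward; lengths in mm; the calibration is good to about 2 mm. A picture is of the moment at which its call begins. calibration takes no time and is no camera call.
- ctrl.finish_job(): hands the job in; it is judged then, once.
Trained networks look in the newest picture that a camera, given by its name, has taken for a name from the list of things; names that differ only in an ending like _2 or _b are one class to them, and where a whole thing is asked for, a point or a joint stands for the part that bears it (a point fixed in the world has none). Each returns a list of dicts, best first, with "confidence" (0 to 1); they miss things now and then, are a little off and sometimes report something else, mostly with a low value. They report only what shows in the picture. A call takes as long as a camera call.
- finder.boxes_of(camera, name): "location" ([x, y, z] in mm, in the coordinates of the camera as it stood for that picture, good to about 4 mm: the middle of the surface that is visible of it).
- finder.cut_out(camera, name): "mask" (384x512 bool, what is visible of it).
- finder.pinpoint(camera, name): "location" ([x, y, z] in mm, in the coordinates of the camera as it stood for that picture, good to about 4 mm: a listed point, or the origin of a listed thing).
The state is a dict: "clock": time; "qpos": joint angles; "qd": joint speeds; "tau": joint torques, N m; "eef_pos": TCP position; "tool_rot": TCP orientation; "force": force on the tool from outside, world axes, zero at the start; "torque": the same for the moment, N m; "width": finger opening in mm; "gripper_force": force on a finger pad.
Only numpy, scipy, OpenCV 4.12 (cv2) and the standard library are available. Lean on these libraries where they do the work, as an engineer would, in place of code of your own. Each camera call takes 0.05 s, during which the arm holds its last target. There are 200 camera calls.

## Working session

There is one attempt and no reset: what is moved stays moved. The work goes in short steps, Python scripts to look and compute and a tool call to move; the robot and the scene stay as the last step left them, time stands still between calls to the robot, and variables do not carry over. Pictures are saved under pics/ and viewed, at most 10 in all, crops included, and the job is handed in when it is done.

Besides the shell and the picture viewer there is one more tool, called in YAML: its name, and indented under it one key for each argument. move_arm: Moves the arm, as the interface text tells. Its arguments: {"type":"object","properties":{"steps":{"type":"array"}},"required":["steps"]}

```bash
mkdir -p pics; ls; cat > h.py <<'E'
import numpy as np, cv2
from cell import telemetry, eyes, ctrl, finder
from scipy.spatial.transform import Rotation as R
def cam(n):
    c=eyes.calibration(n); K=np.array([[c['fx'],0,c['cx']],[0,c['fy'],c['cy']],[0,0,1.]])
    return K,np.array(c['distortion'],float),np.array(c['position'],float),c['attitude']
def rot(a):
    a=np.array(a,float)
    return a if a.shape==(3,3) else R.from_euler('xyz',a).as_matrix() if a.size==3 else R.from_quat(a).as_matrix()
def w(n,p):
    K,D,t,a=cam(n); return rot(a)@np.array(p,float)+t
def pix2w(n,uv,d):
    K,D,t,a=cam(n); uv=np.array(uv,float).reshape(-1,1,2)
    q=cv2.undistortPoints(uv,K,D)[:,0]; d=np.array(d,float).reshape(-1,1)
    return (np.hstack([q*d,d]))@rot(a).T+t
def cloud(n,mask,depth):
    v,u=np.nonzero(mask&(depth>0)); return pix2w(n,np.c_[u,v],depth[v,u])
E
python3 - <<'E'
from h import *
for n in('side','top'):
    print(n,eyes.calibration(n))
    im,d=eyes.get_image(n); cv2.imwrite(f'pics/{n}0.png',im); np.save(f'{n}0.npy',d)
    for k in ['press','beam_edge','stops','slip_0','wedge','wedge_tip','upper_block','glue_bottle','try_square','spring_clamp','pencil']:
        print(k,[(round(o['confidence'],2),w(n,o['location']).round(0).tolist()) for o in finder.pinpoint(n,k)[:4]])
print(telemetry.read_state())
E
```

```text
pics
side {'fx': 388.9111505553989, 'fy': 388.9111505553989, 'cx': 259.5166159756971, 'cy': 194.46672335332744, 'distortion': array([-0.0292549,  0.       ,  0.       ,  0.       ,  0.       ]), 'position': array([  31.3188489 , -819.68554868,  462.63374559]), 'attitude': array([-1.95791445, -0.01764557, -0.62293463])}
press [(0.61, [700.0, -27.0, 3.0])]
beam_edge [(0.91, [717.0, -29.0, 110.0])]
stops [(0.82, [744.0, -26.0, 83.0])]
slip_0 [(0.91, [563.0, 236.0, 1.0]), (0.73, [475.0, -73.0, 8.0]), (0.58, [482.0, 92.0, 5.0])]
wedge []
wedge_tip [(0.75, [742.0, -26.0, 85.0])]
upper_block [(0.62, [703.0, -20.0, 53.0]), (0.62, [409.0, 227.0, 0.0])]
glue_bottle []
try_square [(0.55, [770.0, -227.0, 4.0])]
spring_clamp [(0.57, [749.0, 238.0, 5.0])]
pencil [(0.72, [411.0, 225.0, -0.0])]
top {'fx': 462.385116728448, 'fy': 462.385116728448, 'cx': 255.89797161316716, 'cy': 192.0541866406648, 'distortion': array([-0.17589843,  0.        ,  0.        ,  0.        ,  0.        ]), 'position': array([ 502.54799096,  -16.84801848, 1449.26705457]), 'attitude': array([-3.08403604, -0.01221427, -1.5668
[... 701 characters left out ...]
 228.0, 1.0])]
{'clock': 1.2, 'qpos': array([ 0.69318551,  0.62842619,  0.03847951,  1.51738958, -0.02696758,
        0.99628105, -0.02000208]), 'qd': array([ 0.00049677,  0.00042066, -0.0015566 ,  0.00044493, -0.00129373,
       -0.00158891,  0.00040899]), 'tau': array([-4.76407349e-04, -5.63288605e+01,  1.22530237e+00, -1.93783379e+01,
        1.07633983e-02,  1.48035444e-03,  7.75226454e-06]), 'eef_pos': array([ 471.63490649, -447.31509552,  231.29940658]), 'tool_rot': array([ 3.14157949e+00, -2.03620258e-05,  8.11818160e-01]), 'force': array([-0.06530161,  0.19570606,  0.30359457]), 'torque': array([-0.00132935,  0.01532937, -0.0052801 ]), 'gripper_force': 0.0, 'width': 84.9801595558767}
```

View pictures.

View pics/top0.png

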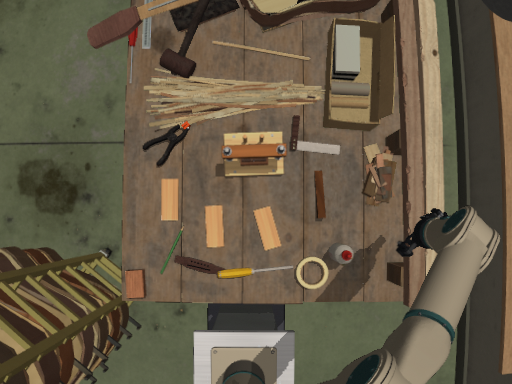

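View pics/side0.png

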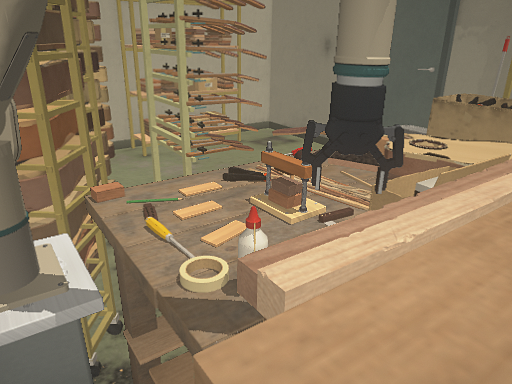

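```bash
cat > m.py <<'E'
from h import *
def rects(names,n='top',zlo=None):
    im,d=eyes.get_image(n)
    for k in names:
        for o in finder.cut_out(n,k)[:4]:
            P=cloud(n,cv2.erode(o['mask'].astype(np.uint8),np.ones((3,3)))>0,d)
            if len(P)<20: continue
            # raw mask outline at median depth
            Q=cloud(n,o['mask'],np.where(o['mask'],d,0).astype(np.float32))
            zm=np.median(P[:,2]); Q=Q[abs(Q[:,2]-zm)<20]
            (c,s,a)=cv2.minAreaRect(Q[:,:2].astype(np.float32))
            print(k,round(o['confidence'],2),'c',np.round(c,1),'s',np.round(s,0),'a',round(a,1),'z',np.percentile(P[:,2],[5,50,95]).round(0))
    return im,d
E
python3 - <<'E'
from m import *
rects(['slip_0','wedge','beam','upper_block','pencil','try_square','glue_bottle','spring_clamp'])
E
```

```text
slip_0 0.82 c [474.4 -67.9] s [132.  59.] a 16.2 z [ 4.  9. 14.]
slip_0 0.77 c [479.1  95.6] s [127.  51.] a 3.3 z [ 4.  9. 14.]
slip_0 0.72 c [563.  236.4] s [127.  56.] a 1.4 z [ 4.  9. 14.]
slip_0 0.56 c [705.4 -25. ] s [136. 186.] a 2.2 z [ 16.  24. 159.]
wedge 0.75 c [ 580.7 -232.3] s [145.  25.] a 2.3 z [ 5. 20. 35.]
wedge 0.48 c [ 772.1 -222.6] s [167. 120.] a 84.9 z [-2.  4. 22.]
beam 0.69 c [694.4 -23.8] s [ 36. 182.] a 2.0 z [149. 154. 159.]
pencil 0.24 c [694.8 -23.7] s [ 37. 183.] a 2.4 z [145. 154. 166.]
try_square 0.74 c [ 769.1 -223. ] s [158. 111.] a 85.3 z [-2.  4. 21.]
glue_bottle 0.91 c [ 400.5 -287.8] s [52. 53.] a 44.1 z [ 51. 119. 168.]
spring_clamp 0.64 c [748.1 237.8] s [ 82. 157.] a 40.6 z [20. 25. 31.]
```

The top view shows slips at (170,200), (214,226) and (267,228), the wedge at (320,195) and the press at (253,153). The side view shows a clear approach from the robot side. The beam's top is at about 154, so its lower edge is at about 108 and the gap is about 24, which takes two slips. I'll start with the slip at (474,-68), yaw 16°.

move_arm:
  steps:
    - [0, 0, -3.8, -0.0055, 0.046, 0, 0.0854]
    - [0, 0, -3.8, -0.0055, 0.046, 0, 0.0854]
    - [0, 0, -3.8, -0.0055, 0.046, 0, 0.0854]
    - [0, 0, -3.8, -0.0055, 0.046, 0, 0.0854]
    - [0, 0, -3.8, -0.0055, 0.046, 0, 0.0854]

```text
clock: 2.15
eef_pos: [443.8, -215.6, 231.5]
tool_rot: [3.141, -0.001, 0.477]
force: [0.3, 0.4, 0.1]
width: 85.7
gripper_force: 0.0
```

move_arm:
  steps:
    - [0, 0, -3.8, -0.0055, 0.046, -0.01, 0.0854]
    - [0, 0, -3.8, -0.0055, 0.046, -0.02, 0.0854]
    - [0, 0, -3.7, -0.0055, 0.044, -0.02, 0.0854]
    - [0, 0, 0, 0, 0, -0.04, 0.0854]
    - [0, 0, 0, 0, 0, -0.04, 0.0854]

```text
clock: 2.65
eef_pos: [429.1, -79.6, 101.3]
tool_rot: [3.14, -0.004, 0.288]
force: [1.0, -0.5, -0.3]
width: 85.4
gripper_force: 0.0
```

move_arm:
  steps:
    - [0, 0, 0.1, 0, -0.001, -0.045, 0.0854]
    - [0, 0, 0, 0, 0, -0.035, 0.0854]
    - [0, 0, 0, 0, 0, -0.019, 0.062]
    - [0, 0, 0, 0, 0, 0, 0.062]
    - [0, 0, 0, 0, 0, 0, 0.062]

```text
clock: 3.15
eef_pos: [423.1, -77.6, 33.8]
tool_rot: [-3.123, 0.01, 0.284]
force: [0.8, 0.4, 0.1]
width: 62.0
gripper_force: 0.0
```

```bash
python3 - <<'E'
from h import *
im,d=eyes.get_image('side'); c=im[190:270,170:280]; cv2.imwrite('pics/s1.png',cv2.resize(c,None,fx=6,fy=6))
s=telemetry.read_state();print(s['eef_pos'],s['force'],s['width'])
E
```

```text
[423.34599175 -77.60890871  34.20884484] [-0.21439193 -0.35292187 -0.06207443] 61.66460817100387
```

View pics/s1.png

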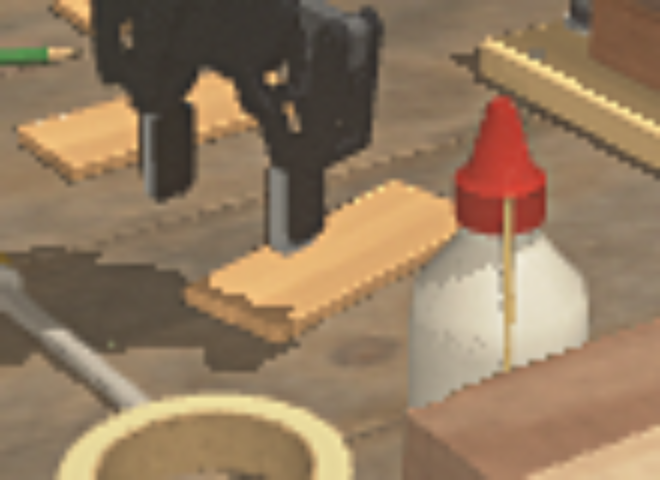

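The crop shows the fingers hovering above the slip's near end (about 270,240). The arm stopped at z 34 with a slight tilt, so I'll check for a joint limit.

```bash
python3 - <<'E'
from h import *
s=telemetry.read_state();print(s['qpos'].round(3),s['tool_rot'],s['force'])
E
```

```text
[ 0.003  0.723  0.182  2.248 -0.606  0.236 -0.551] [-3.12263222  0.00929472  0.28438643] [-0.21439193 -0.35292187 -0.06207443]
```

move_arm:
  steps:
    - [-0.9, -0.8, 0, 0.024, 0, 0, 0.068]
    - [0, 0, 0, 0, 0, -0.014, 0.068]
    - [0, 0, 0, 0, 0, -0.01, 0.068]
    - [0, 0, 0, 0, 0, -0.008, 0.068]
    - [0, 0, 0, 0, 0, 0, 0.068]

```text
clock: 3.7
eef_pos: [447.0, -77.4, 1.9]
tool_rot: [-3.141, 0.001, 0.284]
force: [0.2, -0.8, 0.4]
width: 68.2
gripper_force: 0.0
```

```bash
python3 - <<'E'
from h import *
s=telemetry.read_state();print(s['qpos'].round(3),s['tool_rot'],s['force'])
E
```

```text
[-0.066  0.813  0.263  2.209 -0.95   0.235 -0.234] [-3.14078856e+00  8.94756081e-04  2.83549721e-01] [ 0.24900095 -0.81193122  0.44257221]
```

move_arm:
  steps:
    - [0, 0, 0, 0.002, 0, -0.004, 0.06]
    - [0, 0, 0, 0, 0, 0, 0.05]
    - [0, 0, 0, 0, 0, 0, 0.045]
    - [0, 0, 0, 0, 0, 0, 0.045]
    - [0, 0, 0, 0, 0, 0, 0.045]

```text
clock: 4.2
eef_pos: [449.8, -77.6, -1.5]
tool_rot: [-3.141, -0.001, 0.283]
force: [-0.0, 0.4, 6.7]
width: 51.6
gripper_force: 62.8
```

move_arm:
  steps:
    - [0, 0, 0, 0, 0, 0.03, 0.045]
    - [0, 0, -3.5, 0.02, 0.008, 0.04, 0.045]
    - [0, 0, -3.5, 0.025, 0.013, 0.025, 0.045]
    - [0, 0, -3.5, 0.025, 0.013, 0, 0.045]
    - [0, 0, -3.5, 0.025, 0.012, 0, 0.045]

```text
clock: 4.7
eef_pos: [545.1, -30.5, 94.0]
tool_rot: [-3.141, -0.0, 0.038]
force: [0.4, -1.2, -0.8]
width: 51.8
gripper_force: 63.0
```

```bash
python3 - <<'E'
from m import *
rects(['slip_0','beam'])
for n in('top','side'):
    im,d=eyes.get_image(n)
    for k in ['slip_0','stops','beam_edge','press']:
        print(n,k,[(round(o['confidence'],2),w(n,o['location']).round(0).tolist()) for o in finder.pinpoint(n,k)[:4]])
cv2.imwrite('pics/s2.png',cv2.resize(im[130:250,170:330],None,fx=5,fy=5))
s=telemetry.read_state();print(s['eef_pos'],s['force'],s['width'],s['tool_rot'])
E
```

```text
slip_0 0.8 c [563.  236.4] s [126.  56.] a 0.8 z [ 4.  9. 14.]
slip_0 0.66 c [527.6 104.4] s [35. 42.] a 0.6 z [ 5.  9. 15.]
beam 0.56 c [694.9 -24. ] s [ 37. 183.] a 2.5 z [149. 154. 160.]
top slip_0 [(0.86, [563.0, 234.0, -1.0]), (0.39, [480.0, 97.0, 2.0]), (0.27, [740.0, -26.0, 86.0])]
top stops [(0.75, [738.0, -25.0, 87.0])]
top beam_edge [(0.67, [714.0, -25.0, 110.0])]
top press [(0.64, [698.0, -26.0, -1.0]), (0.45, [560.0, 234.0, -1.0])]
side slip_0 [(0.64, [700.0, -30.0, 111.0]), (0.57, [569.0, -33.0, 99.0]), (0.55, [481.0, 94.0, 4.0]), (0.53, [562.0, 237.0, 2.0])]
side stops [(0.87, [745.0, -26.0, 84.0]), (0.59, [749.0, 238.0, 0.0])]
side beam_edge [(0.71, [717.0, -28.0, 109.0]), (0.49, [749.0, 241.0, 0.0])]
side press [(0.77, [700.0, -29.0, 4.0])]
[543.61005684 -31.84095352  92.74381301] [ 0.09274534 -0.89518083 -0.45534311] 51.88756202352287 [-3.14089325e+00  1.18237151e-03  3.86514031e-02]
```

View pics/s2.png

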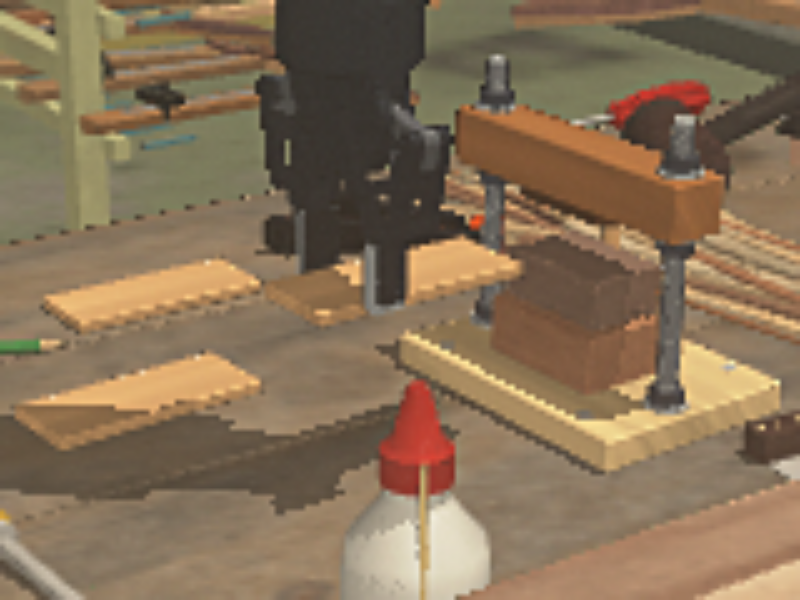

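move_arm:
  steps:
    - [0, 0, 0, 0, 0, -0.006, 0.045]
    - [0, 0, 0, 0.025, 0.001, 0, 0.045]
    - [0, 0, 0, 0.03, 0.001, 0, 0.045]
    - [0, 0, 0, 0.03, 0.001, 0, 0.045]
    - [0, 0, 0, 0.003, 0, 0, 0.045]

```text
clock: 5.85
eef_pos: [635.5, -28.1, 86.2]
tool_rot: [3.141, -0.002, 0.042]
force: [-0.4, -0.3, -0.4]
width: 51.9
gripper_force: 63.0
```

move_arm:
  steps:
    - [0, 0, 0, 0.005, 0, 0, 0.045]
    - [0, 0, 0, 0.003, 0, -0.001, 0.045]
    - [0, 0, 0, 0, 0, 0, 0.045]

```text
clock: 6.15
eef_pos: [639.3, -28.6, 85.4]
tool_rot: [-3.141, 0.002, 0.039]
force: [0.0, 0.0, -1.5]
width: 52.2
gripper_force: 63.0
```

move_arm:
  steps:
    - [0, 0, 0, 0.003, 0, 0, 0.045]
    - [0, 0, 0, 0.003, 0, -0.001, 0.045]
    - [0, 0, 0, 0, 0, 0, 0.045]

```text
clock: 6.45
eef_pos: [646.2, -28.4, 84.7]
tool_rot: [-3.141, 0.001, 0.039]
force: [-0.5, 0.9, 0.0]
width: 51.7
gripper_force: 63.0
```

move_arm:
  steps:
    - [0, 0, 0, 0.002, 0, 0, 0.045]
    - [0, 0, 0, 0, 0, 0, 0.045]

```text
clock: 6.65
eef_pos: [648.1, -28.6, 84.7]
tool_rot: [-3.141, 0.001, 0.039]
force: [0.6, 0.4, 0.3]
width: 52.1
gripper_force: 63.0
```

move_arm:
  steps:
    - [0, 0, 0, 0.002, 0, 0, 0.045]
    - [0, 0, 0, 0, 0, 0, 0.045]

```text
clock: 6.85
eef_pos: [648.6, -28.6, 84.3]
tool_rot: [-3.141, 0.004, 0.039]
force: [-3.8, -1.2, -0.1]
width: 51.7
gripper_force: 63.1
```

move_arm:
  steps:
    - [0, 0, 0, -0.001, 0, -0.0015, 0.045]
    - [0, 0, 0, 0, 0, 0, 0.07]
    - [0, 0, 0, 0, 0, 0, 0.072]
    - [0, 0, 0, 0, 0, 0.03, 0.072]
    - [0, 0, 0, -0.02, 0, 0.04, 0.072]

```text
clock: 7.35
eef_pos: [630.1, -28.1, 152.4]
tool_rot: [3.141, 0.001, 0.041]
force: [0.8, -0.9, 0.6]
width: 72.1
gripper_force: 0.0
```

move_arm:
  steps:
    - [0, 0, -0.5, -0.02, 0.04, 0.01, 0.0854]
    - [0, 0, -0.5, -0.02, 0.045, 0, 0.0854]
    - [0, 0, -0.2, -0.02, 0.045, -0.01, 0.0854]
    - [0, 0, 0, -0.02, 0.045, -0.01, 0.0854]
    - [0, 0, 0, -0.02, 0.045, -0.01, 0.0854]

```text
clock: 7.85
eef_pos: [529.1, 192.8, 133.6]
tool_rot: [-3.14, -0.001, 0.018]
force: [0.8, 0.7, -0.1]
width: 85.7
gripper_force: 0.0
```

```bash
python3 - <<'E'
from m import *
rects(['slip_0'])
for n in('top','side'):
    im,d=eyes.get_image(n)
    for k in ['slip_0','upper_block']:
        print(n,k,[(round(o['confidence'],2),w(n,o['location']).round(0).tolist()) for o in finder.pinpoint(n,k)[:4]])
    cv2.imwrite(f'pics/{n}3.png',im)
im=cv2.imread('pics/side3.png')[140:225,250:335]; t=cv2.imread('pics/top3.png')[115:200,210:295]
cv2.imwrite('pics/c3.png',cv2.resize(np.hstack([im,t]),None,fx=4.5,fy=4.5))
s=telemetry.read_state();print(s['eef_pos'],s['force'],s['width'],s['tool_rot'])
E
```

```text
slip_0 0.78 c [479.3  95.8] s [127.  53.] a 2.8 z [ 4.  9. 14.]
slip_0 0.75 c [597.3 237. ] s [57. 56.] a 0.1 z [ 4.  9. 14.]
slip_0 0.57 c [644.5 -24.8] s [70. 53.] a 1.4 z [ 69.  83. 113.]
slip_0 0.47 c [ 580.8 -232.8] s [145.  32.] a 0.3 z [ 6. 20. 31.]
top slip_0 [(0.69, [479.0, 95.0, 1.0]), (0.69, [695.0, -26.0, -1.0]), (0.67, [671.0, -28.0, 80.0]), (0.52, [561.0, 233.0, -1.0])]
top upper_block [(0.36, [703.0, -21.0, 52.0]), (0.23, [737.0, -25.0, 86.0])]
side slip_0 [(0.91, [564.0, 237.0, 1.0]), (0.87, [675.0, -29.0, 88.0]), (0.86, [482.0, 94.0, 4.0]), (0.3, [411.0, 227.0, 2.0])]
side upper_block [(0.49, [702.0, -24.0, 54.0])]
[530.38051304 189.04409439 133.96380201] [0.11177889 0.16003269 0.03946958] 85.48087912281885 [-3.14147743e+00 -7.43757075e-04  1.54965358e-02]
```

View pics/c3.png

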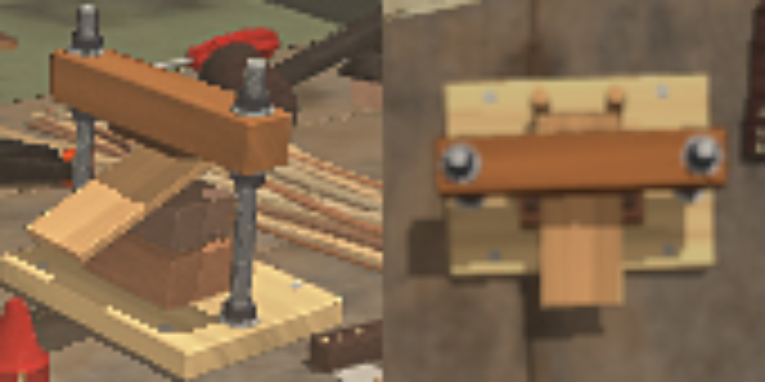

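The crop shows the inserted slip has tipped nose-up: its near end is low (around 90,240 in the left crop) and its far end is under the beam. I'll measure its pose.

```bash
python3 - <<'E'
from h import *
for n in('side','top'):
    im,d=eyes.get_image(n)
    for o in finder.cut_out(n,'slip_0')[:5]:
        P=cloud(n,cv2.erode(o['mask'].astype(np.uint8),np.ones((3,3)))>0,d)
        m=np.median(P,0)
        if abs(m[1]+28)>40 or m[0]<600: continue
        print(n,o['confidence'],len(P),P.min(0).round(),P.max(0).round())
        for a in range(595,720,8):
            q=P[abs(P[:,0]-a)<4]
            if len(q)>3: print(a,len(q),np.percentile(q[:,2],[10,50,90]).round(0),q[:,1].min().round(),q[:,1].max().round())
E
```

```text
side 0.58 366 [613. -58.  65.] [706.  -6. 104.]
611 8 [66. 67. 68.] -54.0 -15.0
619 38 [67. 69. 71.] -58.0 -7.0
627 35 [70. 73. 75.] -57.0 -8.0
635 34 [74. 76. 78.] -55.0 -8.0
643 29 [77. 79. 80.] -56.0 -7.0
651 35 [80. 82. 84.] -56.0 -6.0
659 33 [83. 85. 87.] -55.0 -7.0
667 33 [87. 89. 90.] -54.0 -9.0
675 34 [90. 92. 94.] -58.0 -7.0
683 30 [93. 95. 97.] -56.0 -6.0
691 31 [ 96.  98. 100.] -54.0 -7.0
699 22 [ 99. 101. 103.] -55.0 -9.0
707 4 [103. 103. 104.] -55.0 -45.0
top 0.77 351 [615. -49.  65.] [729.  -1. 122.]
619 44 [68. 71. 74.] -49.0 -4.0
627 46 [70. 74. 77.] -48.0 -4.0
635 43 [74. 78. 82.] -48.0 -7.0
643 37 [77. 81. 84.] -48.0 -7.0
651 42 [79. 82. 86.] -48.0 -4.0
659 44 [82. 86. 90.] -45.0 -4.0
667 46 [87. 91. 94.] -45.0 -1.0
675 22 [90. 92. 96.] -45.0 -1.0
```

move_arm:
  steps:
    - [0, 0, 0.3, 0.012, -0.045, 0.01, 0.08]
    - [0.2, -5, 0.3, 0.014, -0.045, 0.01, 0.08]
    - [0.2, -5, 0.3, 0.016, -0.045, 0, 0.08]
    - [0.2, -5.5, 0.3, 0.018, -0.045, -0.01, 0.08]
    - [0.2, -5.5, 0, 0.02, -0.038, -0.023, 0.08]

```text
clock: 8.95
eef_pos: [605.4, -19.0, 130.6]
tool_rot: [-3.14, -0.327, 0.037]
force: [0.8, 0.5, -1.0]
width: 79.7
gripper_force: 0.0
```

move_arm:
  steps:
    - [0, 0, 0, 0, 0, 0, 0.075]

```text
clock: 9.05
eef_pos: [604.8, -22.9, 129.3]
tool_rot: [-3.133, -0.323, 0.024]
force: [-0.5, -0.5, 1.0]
width: 75.3
gripper_force: 0.0
```

```bash
python3 - <<'E'
from h import *
s=telemetry.read_state();print(s['eef_pos'],s['force'],s['width'],s['tool_rot'],s['qpos'].round(2))
E
```

```text
[604.79872397 -22.93648013 129.31236572] [-0.53921055 -0.48846917  1.02006149] 75.27874806340186 [-3.13336685 -0.32346401  0.02435755] [-0.27  0.64  0.41  2.06 -1.06  0.3  -0.52]
```

move_arm:
  steps:
    - [-0.4, -1.5, 0.8, 0.006, -0.006, -0.016, 0.078]
    - [0, -1, 0, 0.007, 0, -0.017, 0.078]
    - [0, 0, 0, 0.007, 0, -0.016, 0.078]
    - [0, 0, 0, 0.007, 0, -0.015, 0.078]
    - [0, 0, 0, 0, 0, 0, 0.078]

```text
clock: 9.55
eef_pos: [646.5, -18.9, 81.4]
tool_rot: [-3.141, -0.328, 0.061]
force: [-0.9, -0.7, 0.4]
width: 78.2
gripper_force: 0.0
```

move_arm:
  steps:
    - [0, 4, 0, -0.006, -0.005, 0.03, 0.08]
    - [0, 8, -0.6, -0.006, -0.005, 0.005, 0.08]
    - [0, 7, -0.6, -0.005, 0, 0, 0.08]
    - [0, 0, 0, 0, 0, 0, 0.08]

```text
clock: 9.95
eef_pos: [634.9, -26.3, 112.1]
tool_rot: [-3.123, -0.031, 0.043]
force: [-0.3, 0.0, -0.2]
width: 80.1
gripper_force: 0.0
```

```bash
python3 - <<'E'
from h import *
s=telemetry.read_state();print(s['eef_pos'],s['force'],s['width'],s['tool_rot'],s['qpos'].round(2))
E
```

```text
[634.89318473 -26.33990012 112.09662621] [-0.26768277  0.00165493 -0.17078165] 80.06232582276655 [-3.12278735 -0.03064567  0.04313353] [-0.39  0.85  0.71  1.71 -0.75  0.85 -0.87]
```

move_arm:
  steps:
    - [-1, 1.8, -0.2, -0.005, -0.003, -0.01, 0.08]
    - [0, 0, 0, 0, 0, -0.018, 0.08]
    - [0, 0, 0, 0, 0, -0.019, 0.08]
    - [0, 0, 0, 0, 0, 0, 0.045]
    - [0, 0, 0, 0, 0, 0, 0.045]

```text
clock: 10.45
eef_pos: [625.7, -31.1, 64.4]
tool_rot: [-3.135, 0.004, 0.034]
force: [-0.8, 0.5, 0.8]
width: 52.6
gripper_force: 23.9
```

move_arm:
  steps:
    - [0, 0, 0, 0, 0, 0, 0.045]

```text
clock: 10.55
eef_pos: [626.8, -31.2, 65.4]
tool_rot: [-3.135, 0.002, 0.034]
force: [-0.1, -0.1, -0.3]
width: 51.3
gripper_force: 62.3
```

move_arm:
  steps:
    - [0, 1, 0, -0.012, -0.0005, -0.004, 0.045]
    - [0, 0, 0, -0.02, -0.0008, -0.0077, 0.045]
    - [0, 0, 0, -0.025, -0.001, -0.0095, 0.045]
    - [0, 0, 0, -0.025, -0.001, -0.005, 0.045]
    - [0, 0, 0, -0.03, -0.001, 0, 0.045]

```text
clock: 11.05
eef_pos: [513.7, -35.3, 38.3]
tool_rot: [-3.135, 0.02, 0.035]
force: [0.8, -0.5, 0.2]
width: 51.8
gripper_force: 62.4
```

```bash
python3 - <<'E'
from h import *
s=telemetry.read_state();print(s['eef_pos'],s['force'],s['width'],s['tool_rot'],s['qpos'].round(2))
im,d=eyes.get_image('side'); 
print([(round(o['confidence'],2),w('side',o['location']).round(0).tolist()) for k in('upper_block','stops','slip_0') for o in finder.pinpoint('side',k)[:4]])
cv2.imwrite('pics/s4.png',cv2.resize(im[130:250,170:330],None,fx=5,fy=5))
E
```

```text
[513.70132818 -35.31956307  38.32723556] [ 0.81983504 -0.46315384  0.1994052 ] 51.77889960220375 [-3.13533424  0.02044733  0.03514218] [-0.35  0.84  0.58  2.03 -0.88  0.56 -0.67]
[(0.86, [705.0, -24.0, 56.0]), (0.73, [743.0, -27.0, 84.0]), (0.96, [479.0, 94.0, 4.0]), (0.6, [563.0, -32.0, 59.0]), (0.53, [751.0, 238.0, 1.0]), (0.51, [563.0, 238.0, 2.0])]
```

View pics/s4.png

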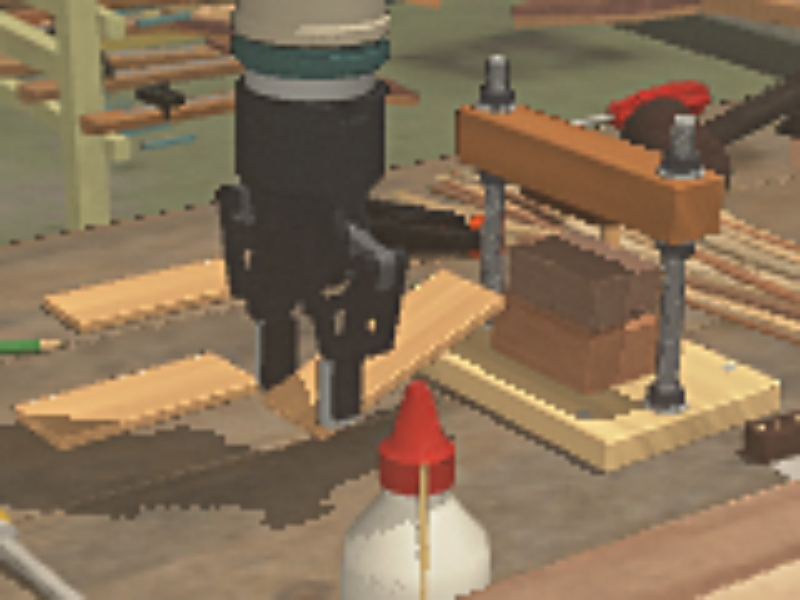

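move_arm:
  steps:
    - [0, 7, 0, -0.004, 0, 0, 0.045]
    - [0, 7, 0, -0.004, 0, -0.008, 0.045]
    - [0, 6, 0, 0, 0, -0.01, 0.045]
    - [0, 0, 0, 0, 0, -0.01, 0.045]
    - [0, 0, 0, 0, 0, -0.003, 0.045]

```text
clock: 11.75
eef_pos: [506.8, -35.3, 6.0]
tool_rot: [-3.123, 0.369, 0.038]
force: [-0.8, -0.0, -0.2]
width: 51.0
gripper_force: 62.4
```

move_arm:
  steps:
    - [0, 0, 0, 0, 0, -0.001, 0.07]
    - [0, 0, 0, 0, 0, 0, 0.076]
    - [0, -7, 0, 0, 0, 0.03, 0.08]
    - [0, -7, 0, -0.05, 0, 0.03, 0.08]
    - [0, -7.2, 0, -0.05, 0, 0.02, 0.08]

```text
clock: 12.25
eef_pos: [425.0, -35.3, 79.2]
tool_rot: [-3.135, 0.008, 0.035]
force: [1.8, 0.3, 0.1]
width: 79.9
gripper_force: 0.0
```

```bash
python3 - <<'E'
from m import *
s=telemetry.read_state();print(s['eef_pos'],s['force'],s['width'],s['tool_rot'],s['qpos'].round(2))
rects(['slip_0'])
for n in('side','top'):
    eyes.get_image(n)
    print(n,[(round(o['confidence'],2),w(n,o['location']).round(0).tolist()) for k in('slip_0','upper_block','stops') for o in finder.pinpoint(n,k)[:4]])
E
```

```text
[425.03578762 -35.33532512  79.17252471] [1.80709564 0.34179968 0.14536126] 79.94438580803262 [-3.1345985   0.00823734  0.03499126] [-0.36  0.69  0.58  2.25 -0.92  0.46 -0.57]
slip_0 0.94 c [564.8 236.9] s [130.  56.] a 0.8 z [ 4.  9. 14.]
slip_0 0.92 c [479.3  96. ] s [126.  53.] a 2.5 z [ 4.  9. 14.]
slip_0 0.83 c [554.8 -28.3] s [132.  57.] a 0.1 z [ 4.  9. 14.]
side [(0.9, [483.0, 95.0, 4.0]), (0.64, [564.0, 236.0, 1.0]), (0.58, [561.0, -34.0, 6.0]), (0.86, [703.0, -25.0, 53.0]), (0.6, [743.0, -27.0, 85.0])]
top [(0.87, [562.0, 234.0, 0.0]), (0.81, [484.0, 94.0, 4.0]), (0.73, [555.0, -36.0, 2.0]), (0.26, [694.0, -25.0, 2.0]), (0.63, [705.0, -24.0, 54.0]), (0.47, [655.0, -233.0, 1.0]), (0.96, [735.0, -25.0, 84.0])]
```

move_arm:
  steps:
    - [-0.4, -0.5, -0.3, 0.042, 0, 0, 0.08]
    - [0, 0, 0, 0.041, 0.001, -0.03, 0.078]
    - [0, 0, 0, 0, 0, -0.03, 0.07]
    - [0, 0, 0, 0, 0, -0.018, 0.068]
    - [0, 0, 0, 0, 0, -0.002, 0.068]

```text
clock: 13.25
eef_pos: [507.6, -33.0, -4.8]
tool_rot: [-3.137, 0.01, 0.03]
force: [0.2, -0.3, -0.1]
width: 68.1
gripper_force: 0.0
```

move_arm:
  steps:
    - [0, 0, 0, 0, 0, -0.001, 0.055]
    - [0, 0, 0, 0, 0, 0, 0.045]
    - [0, 0, 0, 0, 0, 0, 0.045]
    - [0, 0, 0, 0, 0, 0, 0.045]

```text
clock: 13.65
eef_pos: [509.0, -33.1, -2.4]
tool_rot: [-3.138, 0.004, 0.029]
force: [-0.3, -0.9, -0.1]
width: 52.2
gripper_force: 62.5
```

move_arm:
  steps:
    - [0, 0, 0.3, 0, 0, 0.03, 0.045]
    - [0, -0.2, 0.2, 0, 0, 0.04, 0.045]
    - [0, 0, 0, 0.01, 0, 0.019, 0.045]
    - [0, 0, 0, 0.03, 0.001, 0, 0.045]
    - [0, 0, 0, 0, 0, 0, 0.045]

```text
clock: 14.15
eef_pos: [553.1, -31.6, 87.5]
tool_rot: [-3.139, -0.005, 0.041]
force: [-0.7, 0.1, -1.0]
width: 51.9
gripper_force: 63.0
```

move_arm:
  steps:
    - [0, 0, 0, 0.025, 0.001, 0, 0.045]
    - [0, 0, 0, 0.025, 0.001, 0, 0.045]
    - [0, 0, 0, 0.02, 0.001, 0, 0.045]
    - [0, 0, 0, 0, 0, 0, 0.045]

```text
clock: 14.55
eef_pos: [620.5, -28.7, 85.8]
tool_rot: [-3.138, -0.0, 0.04]
force: [-0.5, -0.1, -0.8]
width: 52.4
gripper_force: 63.0
```

```bash
python3 - <<'E'
from h import *
s=telemetry.read_state();print(s['eef_pos'],s['force'],s['width'],s['tool_rot'],s['qpos'].round(2))
for n in('side','top'):
    im,d=eyes.get_image(n)
    for o in finder.cut_out(n,'slip_0')[:5]:
        P=cloud(n,cv2.erode(o['mask'].astype(np.uint8),np.ones((3,3)))>0,d); m=np.median(P,0)
        if abs(m[1]+28)>40 or m[0]<540: continue
        P=P[(P[:,2]>80)&(P[:,2]<110)]
        print(n,o['confidence'],len(P),P.min(0).round(),P.max(0).round(),np.polyfit(P[:,0]-650,P[:,2],1).round(3))
E
```

```text
[620.5378821  -28.74428237  85.82518154] [-0.47138476 -0.14225585 -0.79335027] 52.360123600223815 [-3.13820591e+00 -1.34331438e-04  3.97214353e-02] [-0.4   0.89  0.71  1.73 -0.77  0.82 -0.85]
side 0.71 174 [606. -55.  93.] [723.  -7. 100.] [4.0000e-03 9.7026e+01]
```

move_arm:
  steps:
    - [0, 0, 0, 0.004, 0, -0.001, 0.045]
    - [0, 0, 0, 0.002, 0, -0.001, 0.045]
    - [0, 0, 0, 0, 0, 0, 0.045]

```text
clock: 15.05
eef_pos: [624.3, -29.2, 83.7]
tool_rot: [-3.138, 0.002, 0.038]
force: [-0.8, 0.8, -0.5]
width: 52.3
gripper_force: 63.0
```

move_arm:
  steps:
    - [0, 0, 0, 0.002, 0, 0, 0.045]
    - [0, 0, 0, 0, 0, 0, 0.045]

```text
clock: 15.25
eef_pos: [624.7, -29.2, 83.4]
tool_rot: [-3.137, 0.006, 0.038]
force: [-4.6, -0.2, 0.4]
width: 51.9
gripper_force: 63.1
```

move_arm:
  steps:
    - [0, 0, 0, 0.002, 0, 0, 0.045]
    - [0, 0, 0, 0, 0, 0, 0.045]

```text
clock: 15.45
eef_pos: [624.8, -29.2, 82.9]
tool_rot: [-3.136, 0.009, 0.038]
force: [-8.4, -0.2, 1.4]
width: 51.9
gripper_force: 63.1
```

move_arm:
  steps:
    - [0, -0.5, 0, -0.002, 0, 0, 0.045]
    - [0, 0, 0, 0, 0, -0.001, 0.045]

```text
clock: 15.65
eef_pos: [624.8, -29.2, 82.6]
tool_rot: [-3.137, -0.004, 0.037]
force: [-6.2, -1.1, -0.2]
width: 52.0
gripper_force: 63.1
```

move_arm:
  steps:
    - [0, 0, 0, 0, 0, -0.001, 0.045]
    - [0, 0, 0, 0, 0, 0, 0.045]

```text
clock: 15.85
eef_pos: [624.8, -29.2, 81.4]
tool_rot: [-3.137, -0.003, 0.038]
force: [-6.5, -0.4, 1.0]
width: 51.9
gripper_force: 63.1
```

move_arm:
  steps:
    - [0, 0, 0, 0, 0, -0.0005, 0.045]
    - [0, 0, 0, 0, 0, 0, 0.062]
    - [0, 0, 0, 0, 0, 0, 0.066]
    - [0, 0, 0, 0, 0, 0, 0.066]

```text
clock: 16.25
eef_pos: [627.7, -29.1, 81.8]
tool_rot: [-3.138, -0.009, 0.038]
force: [-0.3, 0.4, -0.1]
width: 65.6
gripper_force: 0.0
```

```bash
cat > t.py <<'E'
from h import *
def tilt(lo=70,hi=115):
    s=telemetry.read_state();print(s['clock'],s['eef_pos'].round(1),s['force'].round(1),s['width'],s['tool_rot'].round(3))
    for n in('side','top'):
        im,d=eyes.get_image(n)
        for o in finder.cut_out(n,'slip_0')[:5]:
            P=cloud(n,cv2.erode(o['mask'].astype(np.uint8),np.ones((3,3)))>0,d); m=np.median(P,0)
            if abs(m[1]+28)>40 or m[0]<540: continue
            P=P[(P[:,2]>lo)&(P[:,2]<hi)]
            print(n,o['confidence'],len(P),P.min(0).round(),P.max(0).round(),np.polyfit(P[:,0]-650,P[:,2],1).round(3))
E
python3 -c "
from t import *
tilt()"
```

```text
16.25 [627.7 -29.1  81.8] [-0.3  0.4 -0.1] 65.6424786126615 [-3.138 -0.009  0.038]
side 0.77 202 [609. -56.  86.] [730. -10.  95.] [1.5000e-02 9.1506e+01]
```

move_arm:
  steps:
    - [0, 0, 0, 0, 0, 0.005, 0.075]
    - [0, 0, 0, 0, 0, 0.01, 0.078]
    - [0, 0, 0, 0, 0, 0.01, 0.078]
    - [0, 0, 0, 0, 0, 0.02, 0.078]
    - [0, 0, 0, 0, 0, 0.02, 0.078]

```text
clock: 16.95
eef_pos: [626.5, -29.3, 147.8]
tool_rot: [-3.138, -0.007, 0.038]
force: [0.8, -0.2, -0.7]
width: 77.9
gripper_force: 0.0
```

```bash
python3 -c "
from t import *
tilt()"
```

```text
16.95 [626.5 -29.3 147.8] [ 0.8 -0.2 -0.7] 77.85292601163162 [-3.138 -0.007  0.038]
side 0.82 286 [609. -58.  87.] [725.  -4.  95.] [2.0000e-02 9.1748e+01]
```

move_arm:
  steps:
    - [0, 0, 0, -0.02, 0.04, 0.01, 0.08]
    - [0, 0.4, -0.4, -0.018, 0.045, 0, 0.08]
    - [-0.2, 0, -0.4, -0.018, 0.045, 0, 0.08]
    - [0, 0, -0.4, -0.018, 0.045, -0.005, 0.08]
    - [0, 0, 0, -0.018, 0.045, -0.01, 0.08]

```text
clock: 17.65
eef_pos: [533.4, 192.7, 141.0]
tool_rot: [-3.141, 0.0, 0.017]
force: [1.3, 0.2, 0.2]
width: 79.7
gripper_force: 0.0
```

move_arm:
  steps:
    - [0, 0, 0, -0.018, 0.044, -0.01, 0.08]
    - [0, 0, 0, 0, 0, -0.04, 0.08]
    - [0, 0, 0, 0, 0, 0, 0.08]

```text
clock: 17.95
eef_pos: [511.5, 236.4, 86.9]
tool_rot: [3.139, 0.01, 0.021]
force: [-0.2, -0.4, -0.4]
width: 80.1
gripper_force: 0.0
```

move_arm:
  steps:
    - [0, 0, 0, 0.005, -0.001, -0.035, 0.08]
    - [0, 0, 0, 0, 0, -0.03, 0.075]
    - [0, 0, 0, 0, 0, -0.018, 0.068]
    - [0, 0, 0, 0, 0, 0, 0.068]

```text
clock: 18.35
eef_pos: [520.8, 231.2, 7.2]
tool_rot: [3.14, 0.004, 0.013]
force: [-0.7, 0.7, 0.0]
width: 68.2
gripper_force: 0.0
```

```bash
python3 - <<'E'
from h import *
s=telemetry.read_state();print(s['eef_pos'],s['force'],s['width'],s['tool_rot'],s['qpos'].round(2))
E
```

```text
[520.82789584 231.2047984    7.16413583] [-0.6814551   0.65204726  0.0438559 ] 68.24496851992319 [3.13972277 0.00375907 0.0134836 ] [-0.85  0.95  0.63  1.9  -0.95  0.63 -1.15]
```

move_arm:
  steps:
    - [0, 0, 0, -0.003, 0.005, 0, 0.068]
    - [0, 0, 0, 0, 0, -0.006, 0.068]
    - [0, 0, 0, 0, 0, -0.004, 0.055]
    - [0, 0, 0, 0, 0, 0, 0.045]
    - [0, 0, 0, 0, 0, 0, 0.045]

```text
clock: 18.85
eef_pos: [520.1, 235.4, 1.3]
tool_rot: [3.139, -0.003, 0.014]
force: [-4.3, -6.3, 18.3]
width: 51.6
gripper_force: 59.0
```

move_arm:
  steps:
    - [0, 0, 0, 0, 0, 0, 0.045]

```text
clock: 18.95
eef_pos: [520.2, 235.4, 1.3]
tool_rot: [3.139, -0.003, 0.015]
force: [-2.6, -6.2, 18.3]
width: 51.9
gripper_force: 59.1
```

move_arm:
  steps:
    - [0, 0, 0, 0, 0, 0.03, 0.045]
    - [0, 0, 0, 0, 0, 0.035, 0.045]
    - [0, 0, 0, 0, 0, 0.035, 0.045]
    - [0, 0, 0, 0, 0, 0, 0.045]

```text
clock: 19.35
eef_pos: [521.7, 239.3, 103.2]
tool_rot: [-3.138, -0.008, 0.017]
force: [1.3, -0.2, -0.0]
width: 51.5
gripper_force: 62.4
```

```bash
python3 - <<'E'
from h import *
s=telemetry.read_state();print(s['eef_pos'],s['force'],s['width'],s['tool_rot'],s['qpos'].round(2))
for n in('side','top'):
    im,d=eyes.get_image(n)
    for o in finder.cut_out(n,'slip_0')[:5]:
        P=cloud(n,cv2.erode(o['mask'].astype(np.uint8),np.ones((3,3)))>0,d); m=np.median(P,0)
        if m[1]<180: continue
        P=P[P[:,2]>50]
        if len(P)<20: continue
        A=np.c_[P[:,0]-520,P[:,1]-235,np.ones(len(P))]
        print(n,o['confidence'],len(P),P.min(0).round(),P.max(0).round(),np.linalg.lstsq(A,P[:,2],rcond=None)[0].round(3))
    if n=='side': cv2.imwrite('pics/s5.png',cv2.resize(im[120:240,140:300],None,fx=5,fy=5))
E
```

```text
[521.68723539 239.31177859 103.231175  ] [ 1.33902634 -0.16094521 -0.04120977] 51.52306546598967 [-3.1383094  -0.00782554  0.01672941] [-0.94  0.83  0.77  1.87 -0.81  0.78 -1.27]
side 0.55 129 [503. 209. 105.] [621. 253. 113.] [6.00000e-03 9.00000e-02 1.10899e+02]
top 0.84 425 [500. 214. 100.] [620. 266. 115.] [-5.00000e-03  6.70000e-02  1.07401e+02]
```

View pics/s5.png

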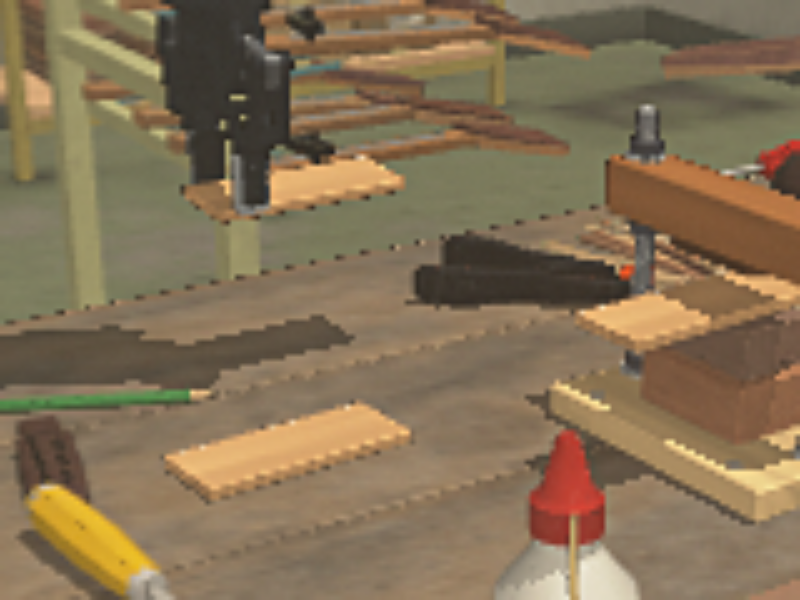

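move_arm:
  steps:
    - [-1.1, 0, 0.3, 0.004, -0.042, 0.002, 0.045]
    - [-1.1, 0.4, 0.3, 0.004, -0.046, 0, 0.045]
    - [-1.1, 0, 0.3, 0.004, -0.046, 0, 0.045]
    - [-1.1, 0, 0.3, 0.004, -0.046, 0, 0.045]
    - [0, 0, 0, 0.004, -0.046, 0, 0.045]

```text
clock: 20.05
eef_pos: [537.4, 12.1, 98.8]
tool_rot: [3.065, 0.013, 0.039]
force: [1.1, -0.1, 0.2]
width: 51.5
gripper_force: 62.5
```

move_arm:
  steps:
    - [0, 0, 0, 0, -0.035, 0, 0.045]
    - [0, 0, 0, 0, -0.01, 0, 0.045]
    - [0, 0, 0, 0, 0, 0, 0.045]

```text
clock: 20.35
eef_pos: [537.5, -34.2, 99.6]
tool_rot: [3.065, 0.011, 0.033]
force: [-0.4, -0.0, -1.0]
width: 51.2
gripper_force: 62.5
```

```bash
cat > t2.py <<'E'
from h import *
def fit(z0):
    s=telemetry.read_state();print(s['clock'],s['eef_pos'].round(1),s['force'].round(1),s['width'],s['tool_rot'].round(3))
    for n in('side','top'):
        im,d=eyes.get_image(n)
        for o in finder.cut_out(n,'slip_0')[:6]:
            P=cloud(n,cv2.erode(o['mask'].astype(np.uint8),np.ones((3,3)))>0,d); m=np.median(P,0)
            P=P[(P[:,2]>z0)&(P[:,2]<z0+40)&(abs(P[:,1]+30)<50)]
            if len(P)<20: continue
            A=np.c_[P[:,0]-650,P[:,1]+30,np.ones(len(P))]
            print(n,round(o['confidence'],2),len(P),P.min(0).round(),P.max(0).round(),np.linalg.lstsq(A,P[:,2],rcond=None)[0].round(3))
E
python3 -c "
from t2 import *
fit(80)"
```

```text
20.35 [537.5 -34.2  99.6] [-0.4 -0.  -1. ] 51.15823386772533 [3.065 0.011 0.033]
side 0.79 267 [516. -62. 100.] [641. -13. 109.] [-1.60000e-02  2.20000e-02  1.05863e+02]
side 0.69 142 [622. -58.  89.] [726.  -7.  95.] [2.2000e-02 2.2000e-02 9.1725e+01]
top 0.7 187 [648. -48.  86.] [732.  -1. 101.] [ 1.800e-02 -1.000e-02  9.234e+01]
top 0.57 231 [583. -51.  98.] [639.  -1. 115.] [-9.00000e-03 -2.10000e-02  1.06366e+02]
```

move_arm:
  steps:
    - [0, -0.6, 0.3, 0.01, 0.002, -0.001, 0.045]
    - [0, 0, 0, 0.025, 0.001, -0.001, 0.045]
    - [0, 0, 0, 0.025, 0.001, 0, 0.045]
    - [0, 0, 0, 0.018, 0.001, 0, 0.045]
    - [0, 0, 0, 0, 0, 0, 0.045]

```text
clock: 21.05
eef_pos: [619.6, -25.3, 98.1]
tool_rot: [3.065, -0.004, 0.047]
force: [-0.4, 0.2, 0.5]
width: 51.7
gripper_force: 62.5
```

```bash
python3 -c "
from t2 import *
fit(80)"
```

```text
21.05 [619.6 -25.3  98.1] [-0.4  0.2  0.5] 51.749115543816416 [ 3.065 -0.004  0.047]
side 0.67 176 [597. -54. 102.] [704.   0. 108.] [1.00000e-03 1.20000e-02 1.05949e+02]
side 0.67 98 [611. -56.  88.] [726. -41.  95.] [1.6000e-02 7.9000e-02 9.2827e+01]
top 0.58 27 [728. -45.  90.] [733.  -6. 101.] [-8.96000e-01  4.00000e-03  1.66258e+02]
top 0.35 28 [738. -53.  89.] [749.   6. 115.] [2.1000e-01 7.0000e-03 8.9401e+01]
```

move_arm:
  steps:
    - [0, 0.2, -0.5, 0.002, -0.0035, -0.002, 0.045]
    - [0, 0, 0, 0.003, 0, 0, 0.045]
    - [0, 0, 0, 0, 0, 0, 0.045]

```text
clock: 21.55
eef_pos: [621.8, -30.9, 96.4]
tool_rot: [3.065, 0.002, 0.034]
force: [-0.3, -0.2, -0.4]
width: 51.6
gripper_force: 62.5
```

move_arm:
  steps:
    - [0, 0, 0, 0.003, 0, -0.001, 0.045]
    - [0, 0, 0, 0, 0, 0, 0.045]

```text
clock: 21.75
eef_pos: [624.8, -30.6, 95.3]
tool_rot: [3.065, 0.002, 0.034]
force: [-0.1, 0.5, -2.0]
width: 51.8
gripper_force: 62.5
```

move_arm:
  steps:
    - [0, 0, 0, 0.002, 0, 0, 0.045]
    - [0, 0, 0, 0, 0, 0, 0.045]

```text
clock: 21.95
eef_pos: [626.7, -30.7, 95.4]
tool_rot: [3.065, 0.002, 0.034]
force: [-0.6, -0.9, -0.7]
width: 51.3
gripper_force: 62.5
```

move_arm:
  steps:
    - [0, 0, 0.2, 0.002, 0.001, 0, 0.045]
    - [0, 0, 0, 0, 0, 0, 0.045]

```text
clock: 22.15
eef_pos: [628.7, -29.4, 95.4]
tool_rot: [3.065, 0.002, 0.038]
force: [0.3, -0.1, -0.7]
width: 51.2
gripper_force: 62.5
```

move_arm:
  steps:
    - [0, 0, 0, 0.002, 0, 0, 0.045]
    - [0, 0, 0, 0, 0, 0, 0.045]

```text
clock: 22.35
eef_pos: [630.7, -29.6, 95.4]
tool_rot: [3.065, 0.002, 0.037]
force: [0.9, -0.1, -0.8]
width: 51.6
gripper_force: 62.5
```

move_arm:
  steps:
    - [0, 0, 0, 0.002, 0, 0, 0.045]
    - [0, 0, 0, 0, 0, 0, 0.045]

```text
clock: 22.55
eef_pos: [631.4, -29.7, 95.0]
tool_rot: [3.065, 0.005, 0.037]
force: [-2.9, 0.0, 0.3]
width: 51.5
gripper_force: 62.5
```

move_arm:
  steps:
    - [0, 0, 0, 0.001, 0, 0, 0.045]
    - [0, 0, 0, 0, 0, 0, 0.045]

```text
clock: 22.75
eef_pos: [631.5, -29.8, 94.8]
tool_rot: [3.066, 0.007, 0.037]
force: [-4.8, -0.6, 0.0]
width: 51.4
gripper_force: 62.5
```

move_arm:
  steps:
    - [0, -0.3, 0, -0.001, 0, -0.001, 0.045]
    - [0, 0, 0, 0, 0, 0, 0.045]

```text
clock: 22.95
eef_pos: [631.5, -29.7, 94.1]
tool_rot: [3.065, -0.001, 0.037]
force: [-4.5, 0.5, 0.3]
width: 51.5
gripper_force: 62.5
```

move_arm:
  steps:
    - [0, 0, 0, 0, 0, -0.001, 0.045]
    - [0, 0, 0, 0, 0, 0, 0.045]

```text
clock: 23.15
eef_pos: [631.6, -29.8, 93.1]
tool_rot: [3.065, -0.001, 0.037]
force: [-4.8, 0.0, 0.3]
width: 51.6
gripper_force: 62.6
```

move_arm:
  steps:
    - [0, 0, 0, 0, 0, -0.001, 0.045]
    - [0, 0, 0, 0, 0, 0, 0.045]

```text
clock: 23.35
eef_pos: [631.6, -29.8, 92.2]
tool_rot: [3.065, -0.001, 0.037]
force: [-4.4, 0.6, 1.8]
width: 51.0
gripper_force: 62.6
```

```bash
python3 -c "
from t2 import *
fit(80)"
```

```text
23.35 [631.6 -29.8  92.2] [-4.4  0.6  1.8] 51.01142232406913 [ 3.065e+00 -1.000e-03  3.700e-02]
side 0.74 108 [609. -57.  98.] [711. -14. 104.] [ 2.50000e-02 -1.00000e-02  1.00714e+02]
top 0.56 37 [724. -44.  96.] [734.  -9. 108.] [-1.67000e-01 -7.30000e-02  1.15659e+02]
```

move_arm:
  steps:
    - [0, 0, 0, 0, 0, 0, 0.062]
    - [0, 0, 0, 0, 0, 0, 0.068]
    - [0, 0, 0, 0, 0, 0, 0.074]
    - [0, 0, 0, 0, 0, 0.005, 0.078]
    - [0, 0, 0, 0, 0, 0.01, 0.078]

```text
clock: 24.05
eef_pos: [632.3, -29.5, 107.5]
tool_rot: [3.065, -0.002, 0.037]
force: [0.1, 0.1, 0.6]
width: 77.8
gripper_force: 0.0
```

move_arm:
  steps:
    - [0, 0, 0, 0, 0, 0.01, 0.08]
    - [0, 0, 0, 0, 0, 0.03, 0.08]
    - [0, 0, 0, 0, 0, 0.04, 0.08]

```text
clock: 24.35
eef_pos: [631.4, -29.4, 187.8]
tool_rot: [3.065, -0.0, 0.037]
force: [1.2, 0.1, 0.3]
width: 80.1
gripper_force: 0.0
```

```bash
python3 -c "
from t2 import *
fit(60)
for n in('side','top'):
    print(n,[(k,round(o['confidence'],2),w(n,o['location']).round(0).tolist()) for k in('slip_0','upper_block','beam_edge','wedge','wedge_tip') for o in finder.pinpoint(n,k)[:4]])
from m import rects
rects(['wedge'])
"
```

```text
24.35 [631.4 -29.4 187.8] [1.2 0.1 0.3] 80.10198836859614 [ 3.065 -0.     0.037]
side 0.61 199 [609. -58.  86.] [681. -11. 100.] [1.9000e-01 1.3000e-02 9.5071e+01]
side [('slip_0', 0.75, [477.0, 95.0, 4.0]), ('slip_0', 0.7, [674.0, -29.0, 92.0]), ('slip_0', 0.39, [675.0, -28.0, 90.0]), ('slip_0', 0.37, [751.0, 240.0, 4.0]), ('upper_block', 0.57, [702.0, -24.0, 54.0]), ('upper_block', 0.54, [743.0, -29.0, 82.0]), ('beam_edge', 0.67, [718.0, -26.0, 108.0]), ('beam_edge', 0.6, [769.0, -229.0, 3.0]), ('wedge_tip', 0.67, [747.0, 239.0, 1.0])]
top [('slip_0', 0.77, [479.0, 95.0, 2.0]), ('wedge', 0.18, [751.0, 241.0, -0.0]), ('wedge_tip', 0.94, [658.0, -231.0, 1.0])]
wedge 0.7 c [ 580.9 -232. ] s [146.  26.] a 2.2 z [ 6. 20. 32.]
```

```bash
python3 -c "
from h import *
im,d=eyes.get_image('side'); cv2.imwrite('pics/s6.png',cv2.resize(im[140:230,240:360],None,fx=6,fy=6))"
```

```text
(no output)
```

View pics/s6.png

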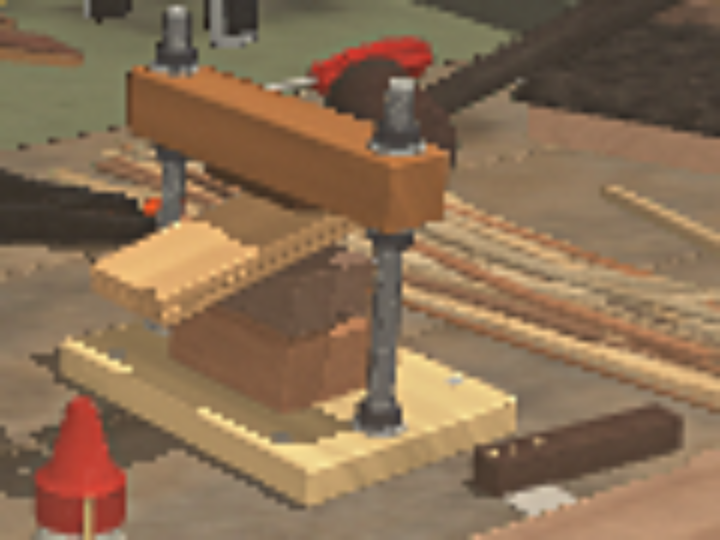

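The view shows both slips tipped together by about 11°, with their noses against the beam. The wedge, held level, will press the nose down as it enters. I'll fetch the wedge and re-measure the slips.

move_arm:
  steps:
    - [1.1, 0, 0, -0.03, -0.02, 0, 0.06]
    - [1.1, 0, 0, -0.025, -0.043, 0, 0.06]
    - [1.1, 0, 0, -0.02, -0.045, 0, 0.06]
    - [1.1, 0, 0, -0.02, -0.045, -0.01, 0.06]
    - [0, 0, 0, -0.015, -0.045, -0.02, 0.06]

```text
clock: 25.7
eef_pos: [522.4, -229.3, 159.4]
tool_rot: [3.14, -0.009, 0.036]
force: [0.5, 0.0, -0.9]
width: 60.5
gripper_force: 0.0
```

move_arm:
  steps:
    - [0, 0, 0, 0, -0.007, -0.03, 0.06]
    - [0, 0, 0, 0, 0, -0.03, 0.06]
    - [0, 0, 0, 0, 0, 0, 0.06]

```text
clock: 26.0
eef_pos: [520.5, -232.2, 94.9]
tool_rot: [-3.138, 0.0, 0.036]
force: [-0.2, 0.6, -0.7]
width: 59.9
gripper_force: 0.0
```

```bash
python3 -c "
from t2 import *
fit(60)
from m import rects
rects(['wedge'])
print(telemetry.read_state()['qpos'].round(2))
"
```

```text
26.0 [ 520.5 -232.2   94.9] [-0.2  0.6 -0.7] 59.93531529050157 [-3.138  0.     0.036]
top 0.94 323 [610. -48.  81.] [675.  -4. 100.] [1.6700e-01 2.0000e-02 9.4934e+01]
wedge 0.77 c [ 596.6 -231.4] s [108.  25.] a 1.7 z [ 5. 16. 25.]
[-0.04  0.8   0.67  1.87 -0.74  0.73 -0.47]
```

move_arm:
  steps:
    - [-0.2, 0, 0, 0, -0.0015, -0.035, 0.06]
    - [0, 0, 0, 0, 0, -0.033, 0.055]
    - [0, 0, 0, 0, 0, -0.02, 0.05]
    - [0, 0, 0, 0, 0, 0, 0.05]

```text
clock: 26.7
eef_pos: [522.1, -233.5, 8.6]
tool_rot: [3.14, -0.003, 0.038]
force: [-0.3, -0.0, 0.5]
width: 50.0
gripper_force: 0.0
```

move_arm:
  steps:
    - [0, 0, 0, 0, 0, -0.001, 0.03]
    - [0, 0, 0, 0, 0, 0, 0.018]
    - [0, 0, 0, 0, 0, 0, 0.018]
    - [0, 0, 0, 0, 0, 0, 0.018]

```text
clock: 27.1
eef_pos: [524.1, -235.4, 10.8]
tool_rot: [3.137, -0.008, 0.037]
force: [-0.9, -0.4, 7.5]
width: 22.6
gripper_force: 59.4
```

move_arm:
  steps:
    - [0, 0, 0, 0, 0, 0.03, 0.018]
    - [0, 0, 0, 0, 0, 0.04, 0.018]
    - [0, 0, 0, 0, 0, 0.045, 0.018]
    - [0, 0, 0, -0.02, 0.035, 0, 0.018]
    - [0, 0, 0, -0.02, 0.045, 0, 0.018]

```text
clock: 27.6
eef_pos: [483.9, -156.4, 126.3]
tool_rot: [3.135, -0.011, 0.034]
force: [-0.2, 2.7, -0.4]
width: 22.7
gripper_force: 58.8
```

move_arm:
  steps:
    - [0, 0, 0, -0.015, 0.045, 0, 0.018]
    - [0, 0, 0, 0, 0.045, 0, 0.018]
    - [0, 0, 0, 0, 0.03, 0, 0.018]
    - [0, 0, 0, 0, 0, 0, 0.018]

```text
clock: 28.0
eef_pos: [467.5, -28.9, 124.0]
tool_rot: [-3.141, -0.004, 0.045]
force: [0.4, 0.3, -1.3]
width: 22.5
gripper_force: 58.8
```

```bash
python3 -c "
from h import *
s=telemetry.read_state();print(s['clock'],s['eef_pos'].round(1),s['force'].round(1),s['width'],s['tool_rot'].round(3),s['qpos'].round(2))
for n in('side','top'):
    im,d=eyes.get_image(n)
    print(n,[(k,round(o['confidence'],2),w(n,o['location']).round(0).tolist()) for k in('wedge','wedge_tip','beam_edge','slip_0') for o in finder.pinpoint(n,k)[:3]])
    for k in ('wedge','slip_0'):
      for o in finder.cut_out(n,k)[:3]:
        P=cloud(n,cv2.erode(o['mask'].astype(np.uint8),np.ones((2,2)))>0,d)
        P=P[(P[:,2]>60)&(P[:,2]<150)&(P[:,0]<690)]
        if len(P)<15: continue
        A=np.c_[P[:,0]-570,P[:,1]+32,np.ones(len(P))]
        (c,sz,a)=cv2.minAreaRect(P[:,:2].astype(np.float32))
        print(n,k,round(o['confidence'],2),len(P),P.min(0).round(),P.max(0).round(),np.linalg.lstsq(A,P[:,2],rcond=None)[0].round(3),np.round(c),np.round(sz),round(a,1))
    if n=='side': cv2.imwrite('pics/s7.png',cv2.resize(im[130:230,210:340],None,fx=6,fy=6))
"
```

```text
28.0 [467.5 -28.9 124. ] [ 0.4  0.3 -1.3] 22.500786646587844 [-3.141 -0.004  0.045] [-0.47  0.66  0.73  2.13 -0.78  0.63 -0.72]
side [('wedge', 0.59, [529.0, -24.0, 116.0]), ('wedge', 0.42, [603.0, -24.0, 115.0]), ('wedge_tip', 0.66, [480.0, 96.0, 2.0]), ('wedge_tip', 0.61, [602.0, -25.0, 115.0]), ('beam_edge', 0.9, [716.0, -26.0, 109.0]), ('slip_0', 0.69, [479.0, 94.0, 2.0]), ('slip_0', 0.57, [675.0, -24.0, 96.0]), ('slip_0', 0.5, [678.0, -26.0, 89.0])]
side wedge 0.72 353 [450. -43. 113.] [599. -23. 147.] [-8.20000e-02  4.21000e-01  1.22177e+02] [525. -34.] [ 20. 149.] 89.6
side slip_0 0.85 300 [608. -59.  81.] [690.  -9. 104.] [2.0500e-01 5.4000e-02 7.8272e+01] [649. -34.] [50. 82.] 89.3
top [('wedge', 0.5, [527.0, -33.0, 113.0]), ('wedge', 0.49, [399.0, -293.0, -2.0]), ('wedge_tip', 0.69, [601.0, -34.0, 116.0]), ('beam_edge', 0.96, [713.0, -27.0, 110.0]), ('slip_0', 0.81, [482.0, 98.0, 3.0]), ('slip_0', 0.79, [673.0, -31.0, 88.0])]
top wedge 0.51 145 [524. -39. 114.] [591. -22. 137.] [-2.10000e-01  5.00000e-03  1.23417e+02] [558. -30.] [17. 66.] 89.9
top slip_0 0.61 422 [608. -51.  80.] [678.  -1. 106.] [2.0600e-01 7.0000e-03 7.9341e+01] [643. -26.] [70. 50.] 0.1
top slip_0 0.58 99 [ 674. -113.   84.] [689.  58. 150.] [1.226 0.084 3.965] [682. -27.] [ 11. 172.] 2.4
```

View pics/s7.png

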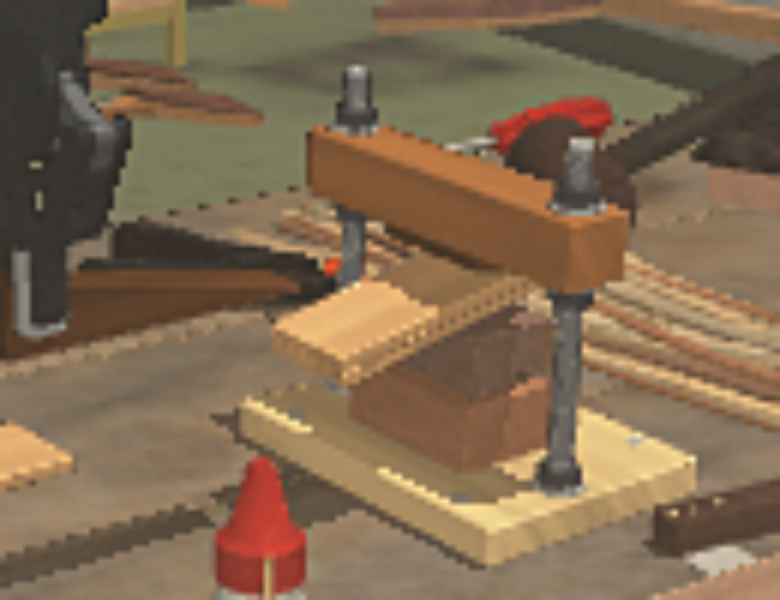

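Wedge held level, its tip at about (602,-30) and its underside 10 mm below the TCP. The slips are still tipped (near end around 310,330 in the crop). I'll enter slightly high, then lower the tip to level them.

move_arm:
  steps:
    - [0, 0.2, -0.4, 0.02, -0.002, -0.004, 0.018]
    - [0, 0, 0, 0.02, -0.002, -0.003, 0.018]
    - [0, 0, 0, 0.02, 0.0005, 0, 0.018]
    - [0, 0, 0, 0.02, 0.0008, 0, 0.018]
    - [0, 0, 0, 0, 0, 0, 0.018]

```text
clock: 29.2
eef_pos: [550.6, -37.3, 116.9]
tool_rot: [3.137, -0.004, 0.032]
force: [-0.4, 0.5, -1.5]
width: 22.8
gripper_force: 58.8
```

move_arm:
  steps:
    - [0, 0, 0, 0.006, 0, 0, 0.018]
    - [0, 0, 0, 0, 0, 0, 0.018]

```text
clock: 29.4
eef_pos: [553.7, -37.4, 116.9]
tool_rot: [3.138, -0.002, 0.03]
force: [0.1, 0.6, -1.0]
width: 23.0
gripper_force: 58.8
```

move_arm:
  steps:
    - [0, 0, 0.4, 0.002, 0.0055, 0, 0.018]
    - [0, 0, 0, 0, 0, -0.002, 0.018]
    - [0, 0, 0, 0, 0, -0.002, 0.018]
    - [0, 0, 0, 0, 0, 0, 0.018]

```text
clock: 29.8
eef_pos: [555.6, -31.7, 112.8]
tool_rot: [3.138, -0.001, 0.037]
force: [0.7, -0.2, -1.2]
width: 22.8
gripper_force: 58.8
```

move_arm:
  steps:
    - [0, 0, 0, 0, 0, -0.002, 0.018]
    - [0, 0, 0, 0, 0, 0, 0.018]

```text
clock: 30.0
eef_pos: [556.3, -32.0, 111.0]
tool_rot: [3.138, -0.003, 0.037]
force: [0.7, 0.3, 0.4]
width: 22.6
gripper_force: 58.8
```

```bash
cat > v.py <<'E'
from h import *
s=telemetry.read_state();print(s['clock'],s['eef_pos'].round(1),s['force'].round(1),s['torque'].round(2),s['tool_rot'].round(3))
for n in('side','top'):
    im,d=eyes.get_image(n)
    print(n,[(k,round(o['confidence'],2),w(n,o['location']).round(0).tolist()) for k in('wedge','wedge_tip','slip_0') for o in finder.pinpoint(n,k)[:3]])
    for k in ('wedge','slip_0'):
      for o in finder.cut_out(n,k)[:3]:
        P=cloud(n,cv2.erode(o['mask'].astype(np.uint8),np.ones((2,2)))>0,d)
        P=P[(P[:,2]>60)&(P[:,2]<150)&(P[:,0]<690)&(abs(P[:,1]+30)<60)]
        if len(P)<15: continue
        A=np.c_[P[:,0]-650,P[:,1]+30,np.ones(len(P))]
        print(n,k,round(o['confidence'],2),len(P),P.min(0).round(),P.max(0).round(),np.linalg.lstsq(A,P[:,2],rcond=None)[0].round(3))
E
python3 v.py
```

```text
30.0 [556.3 -32.  111. ] [0.7 0.3 0.4] [ 0.06 -0.26  0.03] [ 3.138e+00 -3.000e-03  3.700e-02]
side [('wedge', 0.8, [616.0, -28.0, 103.0]), ('wedge', 0.36, [699.0, -31.0, 2.0]), ('wedge_tip', 0.62, [693.0, -31.0, 101.0]), ('slip_0', 0.8, [479.0, 91.0, 2.0]), ('slip_0', 0.65, [676.0, -29.0, 98.0]), ('slip_0', 0.49, [674.0, -27.0, 89.0])]
side wedge 0.76 312 [539. -47.  91.] [681. -22. 133.] [-6.7000e-02  2.2900e-01  1.1037e+02]
side wedge 0.51 314 [675. -90. 116.] [687.  30. 150.] [-5.73000e-01 -2.10000e-02  1.52129e+02]
side slip_0 0.63 320 [675. -90. 115.] [687.  30. 150.] [-8.74000e-01 -3.90000e-02  1.60853e+02]Traceback (most recent call last):
  File "v.py", line 8, in <module>
    P=cloud(n,cv2.erode(o['mask'].astype(np.uint8),np.ones((2,2)))>0,d)
  File "h.py", line 17, in cloud
    v,u=np.nonzero(mask&(depth>0)); return pix2w(n,np.c_[u,v],depth[v,u])
                                           ~~~~~^^^^^^^^^^^^^^^^^^^^^^^^^
  File "h.py", line 14, in pix2w
    q=cv2.undistortPoints(uv,K,D)[:,0]; d=np.array(d,float).reshape(-1,1)
      ~~~~~~~~~~~~~~~~~~~^^^^^^^^
cv2.error: OpenCV(4.12.0) /io/opencv/modules/calib3d/src/undistort.dispatch.cpp:347: error: (-215:Assertion failed) CV_IS_MAT(_src) && CV_IS_MAT(_dst) && (_src->rows == 1 || _src->cols == 1) && (_dst->rows == 1 || _dst->cols == 1) && _src->cols + _src->rows - 1 == _dst->rows + _dst->cols - 1 && (CV_MAT_TYPE(_src->type) == CV_32FC2 || CV_MAT_TYPE(_src->type) == CV_64FC2) && (CV_MAT_TYPE(_dst->type) == CV_32FC2 || CV_MAT_TYPE(_dst->type) == CV_64FC2) in function 'cvUndistortPointsInternal'
```

move_arm:
  steps:
    - [0, 0, 0, 0.005, 0, 0, 0.018]
    - [0, 0, 0, 0.005, 0.0004, -0.0005, 0.018]
    - [0, 0, 0, 0, 0, 0, 0.018]

```text
clock: 30.6
eef_pos: [566.9, -31.5, 110.6]
tool_rot: [3.138, -0.003, 0.037]
force: [1.1, -0.3, 2.5]
width: 22.5
gripper_force: 59.0
```

```bash
sed -i 's/    v,u=np.nonzero(mask&(depth>0));/    v,u=np.nonzero(mask\&(depth>0))\n    if len(u)==0: return np.zeros((0,3))\n   /' h.py; cat > e.py <<'E'
# raw depth: surface heights beside the wedge, over the jutting slips (side view, near -y strip)
from h import *
s=telemetry.read_state();print(s['clock'],s['eef_pos'].round(1),s['force'].round(1),s['torque'].round(2),s['tool_rot'].round(3))
for n in('side','top'):
    im,d=eyes.get_image(n); P=cloud(n,np.ones(d.shape,bool),d)
    for lo,hi in((-54,-47),(-13,-5)):
        print(n,lo,[(a,len(q),np.percentile(q[:,2],[50,95]).round(0).tolist()) for a in range(612,676,10) for q in [P[(abs(P[:,0]-a)<5)&(P[:,1]>lo)&(P[:,1]<hi)&(P[:,2]>70)&(P[:,2]<125)]] if len(q)>2])
E
python3 e.py
```

```text
30.6 [566.9 -31.5 110.6] [ 1.1 -0.3  2.5] [ 0.   -0.43  0.09] [ 3.138e+00 -3.000e-03  3.700e-02]
side -54 [(612, 12, [95.0, 100.0]), (622, 5, [91.0, 101.0]), (632, 6, [97.0, 101.0]), (642, 4, [100.0, 101.0]), (652, 4, [101.0, 101.0]), (662, 6, [89.0, 99.0]), (672, 9, [89.0, 101.0])]
side -13 []
top -54 [(642, 3, [96.0, 100.0]), (652, 8, [101.0, 104.0]), (662, 6, [98.0, 101.0]), (672, 7, [100.0, 101.0])]
top -13 [(652, 3, [103.0, 108.0]), (662, 9, [101.0, 103.0]), (672, 10, [99.0, 103.0])]
```

move_arm:
  steps:
    - [0, 0, 0, 0.006, 0.0002, 0.0003, 0.018]
    - [0, 0, 0, 0.006, 0.0003, 0, 0.018]
    - [0, 0, 0, 0.006, 0.0002, 0, 0.018]
    - [0, 0, 0, 0.004, 0.0002, 0, 0.018]
    - [0, 0, 0, 0, 0, 0, 0.018]

```text
clock: 31.2
eef_pos: [589.0, -30.6, 110.8]
tool_rot: [3.138, -0.003, 0.037]
force: [1.4, -0.1, 0.8]
width: 22.5
gripper_force: 59.0
```

move_arm:
  steps:
    - [0, 0, 0, 0.004, 0.0002, 0, 0.018]
    - [0, 0, 0, 0.003, 0, 0, 0.018]
    - [0, 0, 0, 0, 0, 0, 0.018]

```text
clock: 31.5
eef_pos: [595.5, -30.4, 110.8]
tool_rot: [3.138, -0.003, 0.037]
force: [-0.4, -0.8, 1.3]
width: 22.8
gripper_force: 59.1
```

move_arm:
  steps:
    - [0, 0, 0, 0.002, 0, 0, 0.018]
    - [0, 0, 0, 0.002, 0, 0, 0.018]
    - [0, 0, 0, 0, 0, 0, 0.018]

```text
clock: 31.8
eef_pos: [599.3, -30.4, 110.8]
tool_rot: [3.138, -0.002, 0.037]
force: [-0.8, -0.3, 1.5]
width: 22.8
gripper_force: 59.1
```

move_arm:
  steps:
    - [0, 0, 0, 0.002, 0, 0, 0.018]
    - [0, 0, 0, 0, 0, 0, 0.018]

```text
clock: 32.0
eef_pos: [601.2, -30.4, 110.8]
tool_rot: [3.138, -0.002, 0.037]
force: [-1.0, -0.4, 2.7]
width: 22.8
gripper_force: 59.1
```

move_arm:
  steps:
    - [0, 0, 0, 0.0015, 0, 0, 0.018]
    - [0, 0, 0, 0, 0, 0, 0.018]

```text
clock: 32.2
eef_pos: [602.6, -30.4, 110.8]
tool_rot: [3.138, -0.002, 0.037]
force: [-0.5, 0.1, 1.2]
width: 22.9
gripper_force: 59.1
```

move_arm:
  steps:
    - [0, 0, 0, 0.002, 0.0001, 0, 0.018]
    - [0, 0, 0, 0, 0, 0, 0.018]

```text
clock: 32.4
eef_pos: [604.8, -30.3, 110.8]
tool_rot: [3.138, -0.002, 0.037]
force: [-0.2, 0.1, 2.0]
width: 22.5
gripper_force: 59.1
```

move_arm:
  steps:
    - [0, 0, 0, 0.002, 0, 0, 0.018]
    - [0, 0, 0, 0, 0, 0, 0.018]

```text
clock: 32.6
eef_pos: [604.8, -30.3, 110.8]
tool_rot: [3.139, 0.001, 0.037]
force: [-5.5, 0.5, 6.8]
width: 22.8
gripper_force: 59.7
```

move_arm:
  steps:
    - [0, 0, 0, 0.0015, 0, 0, 0.018]
    - [0, 0, 0, 0, 0, 0, 0.018]

```text
clock: 32.8
eef_pos: [604.8, -30.3, 110.7]
tool_rot: [3.14, 0.004, 0.037]
force: [-9.9, -0.2, 9.0]
width: 23.1
gripper_force: 60.0
```

move_arm:
  steps:
    - [0, 0, 0, 0.0005, 0, 0, 0.018]
    - [0, 0, 0, 0, 0, 0, 0.018]
    - [0, 0, 0, 0, 0, 0, 0.018]

```text
clock: 33.1
eef_pos: [604.8, -30.3, 110.8]
tool_rot: [3.14, 0.005, 0.037]
force: [-11.3, -0.3, 8.4]
width: 22.9
gripper_force: 60.1
```

```bash
python3 e.py; python3 -c "
from h import *
for n in('side','top'):
    im,d=eyes.get_image(n)
    print(n,[(k,round(o['confidence'],2),w(n,o['location']).round(0).tolist()) for k in('wedge','wedge_tip','slip_0','upper_block','lower_block','beam_edge','stops') for o in finder.pinpoint(n,k)[:3]])
    if n=='side': a=im[140:230,240:330]
    else: b=im[110:200,205:295]
cv2.imwrite('pics/f.png',cv2.resize(np.hstack([a,b]),None,fx=4.4,fy=4.4))
"
```

```text
33.1 [604.8 -30.3 110.8] [-11.3  -0.3   8.4] [0.01 1.77 0.08] [3.14  0.005 0.037]
side -54 [(612, 18, [98.0, 121.0]), (622, 5, [101.0, 101.0]), (632, 3, [94.0, 100.0]), (642, 6, [99.0, 101.0]), (652, 9, [89.0, 101.0]), (662, 6, [92.0, 101.0]), (672, 8, [96.0, 101.0])]
side -13 []
top -54 []
top -13 []
side [('wedge', 0.85, [666.0, -27.0, 100.0]), ('wedge_tip', 0.74, [738.0, -32.0, 99.0]), ('slip_0', 0.94, [480.0, 91.0, 3.0]), ('slip_0', 0.66, [678.0, -29.0, 90.0]), ('slip_0', 0.53, [677.0, -27.0, 95.0]), ('upper_block', 0.47, [706.0, -22.0, 55.0]), ('upper_block', 0.16, [675.0, -27.0, 86.0]), ('lower_block', 0.65, [666.0, -24.0, 104.0]), ('lower_block', 0.62, [701.0, -28.0, 24.0]), ('beam_edge', 0.89, [717.0, -26.0, 111.0]), ('beam_edge', 0.71, [744.0, -26.0, 83.0]), ('stops', 0.93, [745.0, -28.0, 82.0]), ('stops', 0.66, [742.0, -25.0, 100.0])]
top [('wedge_tip', 0.37, [739.0, -28.0, 102.0]), ('lower_block', 0.73, [739.0, -28.0, 102.0]), ('stops', 0.67, [733.0, -24.0, 86.0]), ('stops', 0.37, [749.0, 236.0, 2.0]), ('stops', 0.31, [766.0, -227.0, -1.0])]
```

View pics/f.png

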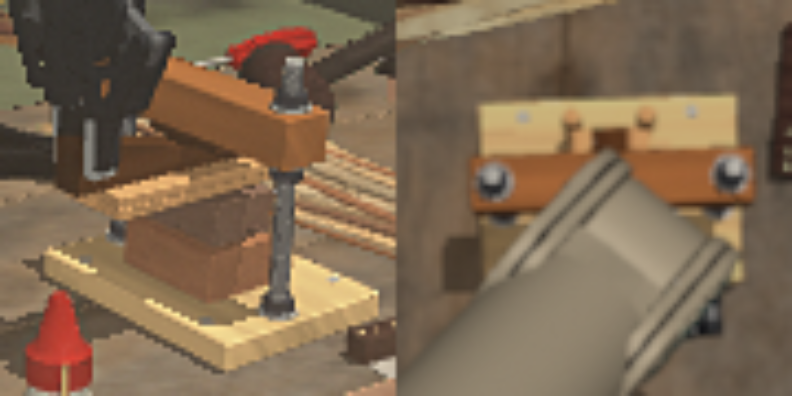

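Side view: the wedge lies level on two flat slips. Top view: its tip shows centred between the dowels, past the beam. The push is a steady 11 N, so I'm handing the job in.

```bash
python3 -c "
from cell import ctrl
print(ctrl.finish_job())"
```

```text
the job is handed in; nothing more can be done
None
```

I handed the job in with two slips packed level against the stops and the wedge jammed at about 11 N, its tip about 22 mm past the beam and still held by its thick end; the verdict wasn't shown.

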